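Set the polariser lever to its index

TASK

Two lever-operated polariser rotators stand on the desk. On the larger one, swing the lever round until it points at the little metal index rider clamped on the rim of its scale, and let go of it there. Do not shift the rider, and leave the lever of the smaller rotator as it is.

Things in the scene. Friction and masses are not known exactly. Their poses are not given: they have to be found in the camera images.
- large_knob (a point): Centre of the grip of the large rotator's lever: an upright black cylinder, 15 mm thick, from 32 to 62 mm above the desk, on the end of a flat level steel lever 9 mm wide. The lever turns about the rotator's vertical axis (grip radius 70 mm), 60 degrees either way from mid-scale, takes 1 to 2 N at the grip, stays where it is left. x axis: along the lever towards the rotator's axis; z up.
- large_axis (a point): Centre of the top of the large rotator's turning head (80 mm across), on its vertical axis, 38 mm above the desk. The rotator's dark round base, 170 mm across, 14 mm thick, is screwed to the desk; white scale lines on the half facing the robot.
- large_index (a point): Index rider: small aluminium block, 8 mm wide, clamped on the rim of the large rotator's base, at another angle each time. The point is the middle of its top, 22 mm above the desk, 85 mm from the axis; x axis towards the rotator's axis, z up. The lever (underside 26 mm up, tip 85 mm out) passes above it, and points at it when both lie in the same direction from the axis.
- small_knob (a point): Grip of the smaller rotator's lever (base 120 mm in diameter, lever radius 48 mm), otherwise built alike, with a rider of its own: not to be moved. The point is the centre of that grip, 48 mm above the desk.

How it is judged:
By the outcome, as a careful person would: the job done as asked, in the order asked, and still so for the second after the job is handed in, with the robot touching nothing.
It also fails if it takes over 35 s, if anything falls off the work surface, if the arm or the gripper's body presses on something with over 40 N, if the wrist force passes 120 N, or if a joint passes its speed limit or range.

ROBOT

A 6-joint arm with a two-finger parallel gripper is mounted at the origin on a cart in front of the work surface, level with it; the furniture and walls round the work are solid. World frame = base frame: x ahead of the robot, y to its left, z up, the work surface at z = 0. Lengths are in mm, angles in rad, forces in N, time in s.
With the tool pointing down it reaches from about 250 to 725 mm from the base axis. Payload 4 kg.
Tool frame: the origin (TCP) lies on the centre line of the jaws, within the pads' length; the fingertips stand 14 mm ahead of it and the grasp point (between the pads) lies 5 mm behind it; z points along the fingers, y is the line along which they close (so a half turn about z gives the same grasp; the last joint's range is limited). The gripper opens to 85 mm and grips with 20 to 120 N. Pads are 22 mm wide; open, the fingers measure 114 mm over their backs; the gripper's body (76 mm by 85 mm) begins 54 mm behind the grasp point. The pads swing forward as they close: fully open they stand 13 mm farther back than shut.
Start: joints at [-1.345, 0.241, 0.005, 1.335, 0, 1.571], TCP at [111.941, -487.308, 245.306] pointing down, gripper open.
Joint ranges: [-2.72, 2.72], [-1.05, 1.87], [-1.09, 1.28], [-1.99, 2.15], [-1.42, 1.44], [-3.14, 3.14]. Speed limits (rad/s): [2.79, 2.79, 3.14, 3.14, 3.14, 3.14].

INTERFACE

Orientations are given as a unit quaternion [w, x, y, z].
In Python, from plant import bot gives the robot as it stands.
- The arm moves only by the tool step_arm, never from a script. Its argument "motion" is a list of rows, each an object with "translation": the shift along the tool's x, y, z in mm, a list of three; "turn": the turn about the tool's z in rad. A call has 1 to 5 rows; each row shifts and turns the commanded pose from where the row before left it, along the tool's axes as they then stand; what a row does not reach is not made up. A row lasts 1/8 s, in which the tool goes at most 62.5 mm and 10.7 degrees, less where a joint would pass 70% of its speed; a pose out of reach is approached as far as the arm can. A call is refused whole if a number of a shift passes 62.5 or a number of a turn 0.188, either way. A call with a gripper value outside its range is refused whole. "gripper" is the finger opening in mm, from 0 to 85.4, set as the call begins (left out, the last holds). The fingers move at their own pace and stop on an object; "force" is the grip in N (left out, the last holds). Time passes only in rows, so rows that do not move let the fingers close. It gives the time, the measured TCP pose, the force, the opening and the grip force at its end, in the units of the state.
- bot.get_obs(): the state, without advancing time (a new reading comes with each control period).
- bot.get_image(name): name is "side" or "top"; returns a dict with "frame" (420x560x3 uint8, red, green, blue), "range_z" (420x560 float32, mm along the optical axis (not along the pixel's ray), 0 where there is no reading), "K" (3x3 intrinsics, pixels), "k1" (the pictures are not rectified: a ray, as slopes to the right and down, at radius r is drawn at 1 + k1 r^2 times it, then the intrinsics apply), "rvec" (rotation vector, rad) and "tvec" (3), from world to camera coordinates, as OpenCV has them. Camera axes: x right, y down, z forward; pixel columns grow to the right and rows downward; lengths in mm; the calibration is good to about 2 mm. A picture is of the moment at which its call begins.
- bot.close_job(): hands the job in; it is judged then, once.
Trained networks look in a picture, given as the dict that the camera call returned (one of the last four; its "shot" number tells which), for a name from the list of things; names that differ only in an ending like _2 or _b are one class to them, and where a whole thing is asked for, a point or a joint stands for the part that bears it (a point fixed in the world has none). Each returns a list of dicts, best first, with "conf" (0 to 1); they miss things now and then, are a little off and sometimes report something else, mostly with a low value. They report only what shows in the picture. A call takes as long as a camera call.
- bot.cut_out(picture, label): "mask" (420x560 bool, what is visible of it) and "location" ([row, column] in pixels, amid what is visible of it).
The state is a dict: "time_s": time; "q": joint angles; "dq": joint speeds; "joint_torque": joint torques, N m; "position": TCP position; "orientation": TCP orientation; "contact_force": force on the tool from outside, world axes, zero at the start; "wrist_torque": the same for the moment, N m; "finger_gap": finger opening in mm; "grasp_force": force on a finger pad.
Only numpy, scipy, OpenCV 4.12 (cv2) and the standard library are available. Lean on these libraries where they do the work, as an engineer would, in place of code of your own. Each camera call takes 0.05 s, during which the arm holds its last target. There are 200 camera calls.

## Working session

There is one attempt and no reset: what is moved stays moved. The work goes in short steps, Python scripts to look and compute and a tool call to move; the robot and the scene stay as the last step left them, time stands still between calls to the robot, and variables do not carry over. Pictures are saved under pics/ and viewed, at most 10 in all, crops included, and the job is handed in when it is done.

Besides the shell and the picture viewer there is one more tool, called after "Emit:" as a command line: name --argument value ..., lists and objects as JSON in quotes. step_arm: Moves the arm, as the interface text tells. Its arguments: {"type":"object","properties":{"motion":{"type":"array","items":{"type":"object","properties":{"translation":{"type":"array","items":{"type":"number"}},"turn":{"type":"number"}}}},"gripper":{"type":"number"},"force":{"type":"number"}},"required":["motion"]}

```bash
mkdir -p pics; cat > h.py <<'E'
import numpy as np, cv2
from plant import bot
def ray(p,uv):
    K=np.array(p["K"],float); R,_=cv2.Rodrigues(np.array(p["rvec"],float)); t=np.array(p["tvec"],float).ravel()
    d=cv2.undistortPoints(np.array([[uv]],float),K,np.array([p["k1"],0,0,0.]))[0,0]
    return -R.T@t, R.T@np.array([d[0],d[1],1.]), R, t
def at_z(p,uv,z):
    c,d,_,_=ray(p,uv); return c+d*(z-c[2])/d[2]
def at_depth(p,uv,Z):
    c,d,_,_=ray(p,uv); return c+d*Z
def proj(p,X):
    return cv2.projectPoints(np.array(X,float).reshape(-1,1,3),np.array(p["rvec"],float),np.array(p["tvec"],float),np.array(p["K"],float),np.array([p["k1"],0,0,0.]))[0][:,0]
E
python3 - <<'E'
from h import *
H=dict(large_knob=62,large_axis=38,large_index=22,small_knob=62)
for n in("top","side"):
    p=bot.get_image(n); im=p["frame"][:,:,::-1].copy()
    for l,z in H.items():
        for r in bot.cut_out(p,l)[:2]:
            v,u=r["location"]; m=r["mask"]; print(n,l,round(r["conf"],2),np.round([u,v],1),m.sum(),at_z(p,(u,v),z).round(1),at_depth(p,(u,v),p["range_z"][int(v),int(u)]).round(1))
            cv2.circle(im,(int(u),int(v)),2,(0,0,255),-1)
    cv2.imwrite(f"pics/{n}0.png",im)
o=bot.get_obs(); print(o["orientation"],o["time_s"])
E
```

```text
top large_knob 0.85 [227.1 211.9] 1460 [502.8 236.5  62. ] [505.5 238.9  37.8]
top large_axis 0.81 [229.4 217.7] 5804 [494.5 234.1  38. ] [494.6 234.2  37.3]
top small_knob 0.74 [291.5 137.2] 532 [648.  119.2  62. ] [653.8 118.4  41.3]
top small_knob 0.71 [232.4 216.6] 5824 [494.3 226.4  62. ] [496.6 228.3  39.8]
side large_knob 0.85 [268.2 264. ] 1667 [480.9 249.1  62. ] [492.5 240.8  40.8]
side large_knob 0.75 [267.8 267.5] 6320 [475.8 253.8  62. ] [487.3 245.7  40.6]
side large_axis 0.84 [267.2 268.8] 6268 [487.2 247.1  38. ] [486.1 247.8  39.9]
side small_knob 0.83 [274.3 180.8] 573 [625.7 124.5  62. ] [640.6 113.4  42.2]
[-7.54706418e-05  9.93633390e-01  1.12661799e-01 -1.87776805e-05] 0.5
```

View pics/top0.png

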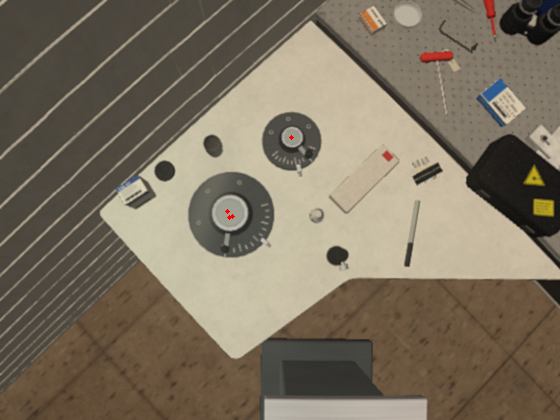

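View pics/side0.png

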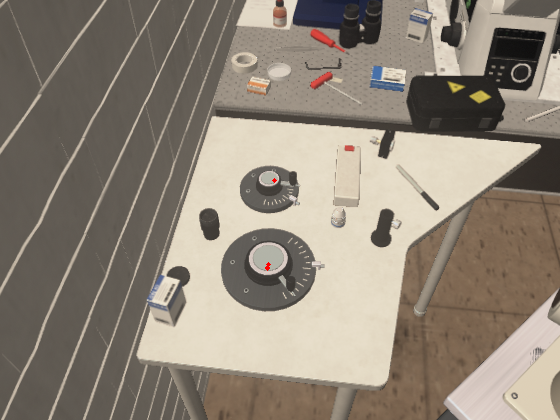

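The top picture shows the large rotator centred near (230,214), with its lever grip at (225,249) and its rider at (265,243). In the side picture the grip is at (291,284) and the rider at (319,265). I'll zoom in to get finer positions.

```bash
python3 - <<'E'
from h import *
out=[]
for n,(u0,v0,w,h) in dict(top=(185,168,92,92),side=(216,224,112,92)).items():
    p=bot.get_image(n); np.savez(f"{n}.npz",**{k:p[k] for k in("frame","range_z","K","k1","rvec","tvec")})
    r=[x for x in bot.cut_out(p,"large_axis")][0]; m=r["mask"].astype(np.uint8)
    c=max(cv2.findContours(m,0,cv2.CHAIN_APPROX_NONE)[0],key=cv2.contourArea)
    e=cv2.fitEllipse(cv2.convexHull(c)); print(n,e, at_z(p,e[0],14).round(1),at_z(p,e[0],10).round(1))
    # pts by height
    rz=p["range_z"]; V,U=np.nonzero(m)
    P=np.array([at_depth(p,(u,v),rz[v,u]) for u,v in zip(U,V) if rz[v,u]>0])
    for lo,hi in((9,18),(35,42),(50,70)):
        s=P[(P[:,2]>lo)&(P[:,2]<hi)]
        if len(s)>5: print(lo,len(s),s.mean(0).round(1),cv2.minEnclosingCircle(s[:,:2].astype(np.float32)))
    im=cv2.resize(p["frame"][v0:v0+h,u0:u0+w,::-1],None,fx=6,fy=6,interpolation=cv2.INTER_CUBIC)
    cv2.imwrite(f"pics/{n}1.png",im)
E
```

```text
top ((231.2733612060547, 215.01600646972656), (84.79621124267578, 87.34829711914062), 123.09141540527344) [502.3 232.9  14. ] [502.7 233.2  10. ]
9 4022 [504.3 233.7  14.3] ((499.83154296875, 230.77001953125), 89.50089263916016)
35 1127 [504.  233.5  38.4] ((500.55535888671875, 235.48666381835938), 42.645973205566406)
50 46 [434.6 240.   61.5] ((434.78692626953125, 240.48089599609375), 6.961732864379883)
side ((269.60205078125, 269.1507568359375), (81.75950622558594, 98.78423309326172), 87.90666198730469) [496.8 235.1  14. ] [499.  233.6  10. ]
9 3889 [496.7 240.2  15.5] ((499.8847351074219, 228.67005920410156), 90.35935974121094)
35 1229 [500.7 234.6  39.2] ((485.7564697265625, 234.91729736328125), 58.33372116088867)
50 86 [432.8 240.6  60.6] ((433.9792785644531, 240.05950927734375), 7.5278706550598145)
```

View pics/top1.png

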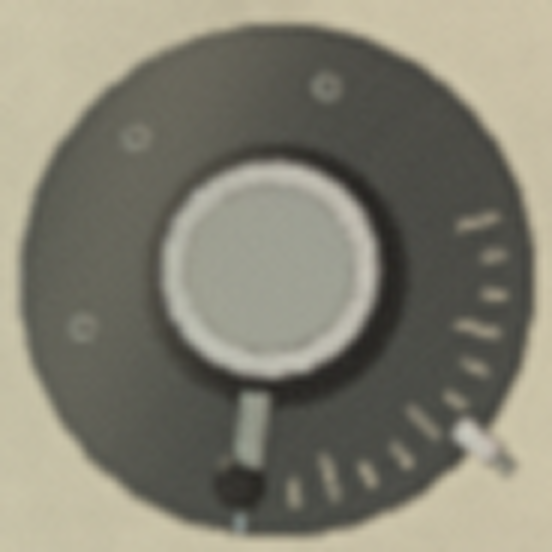

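View pics/side1.png

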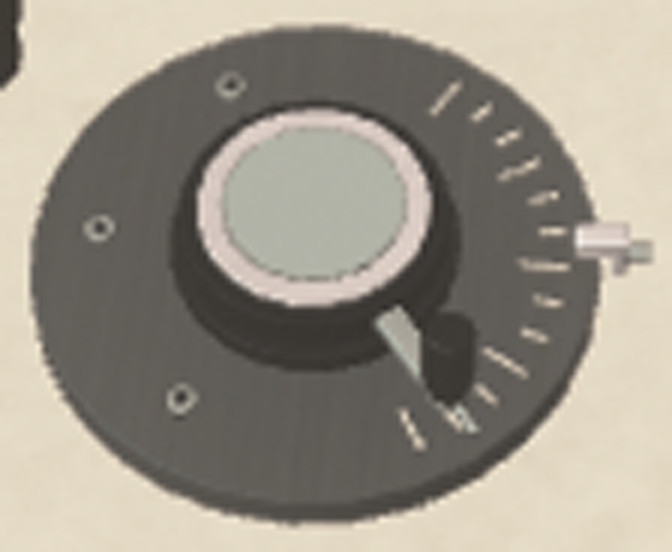

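The top crop shows the head centre at (271,270), the grip at (240,482) and the rider block at about (474,440). In the side crop the head is at (314,204), the grip top at (452,328) and the rider top at about (601,238). The rider lies just past the middle long scale line.

```bash
python3 - <<'E'
from h import *
off=dict(top=(185,168),side=(216,224))
pts=dict(top=dict(axis=(271,270,38),rim0=(277,279,14),rider=(474,440,22),knob=(240,482,62),mid=(423,422,14),min1=(456,401,14),major2=(331,478,14),major3=(478,328,14),tip=(239,523,29)),
 side=dict(axis=(314,204,38),rider=(601,238,22),knob=(452,328,62),mid=(545,265,14),min1=(553,232,14),major2=(503,362,14),major3=(519,172,14),tip=(468,425,29)))
for n in off:
    p=np.load(n+".npz"); W={}
    for k,(x,y,z) in pts[n].items():
        uv=((x+.5)/6-.5+off[n][0],(y+.5)/6-.5+off[n][1]); W[k]=at_z(p,uv,z)
    for k in W:
        d=(W[k]-W["axis"])[:2]; print(n,k,W[k].round(1),np.hypot(*d).round(1),np.degrees(np.arctan2(d[1],d[0])).round(1))
    a=np.array([501.5,234]); 
    print({k:np.degrees(np.arctan2(*(W[k][:2]-a)[::-1])).round(1) for k in W})
E
```

```text
top axis [504.3 233.7  38. ] 0.0 0.0
top rim0 [504.1 233.9  14. ] 0.3 142.7
top rider [452.6 168.4  22. ] 83.4 -128.4
top knob [436.2 239.   62. ] 68.4 175.6
top mid [458.5 185.2  14. ] 66.8 -133.4
top min1 [465.5 174.7  14. ] 70.7 -123.3
top major2 [439.7 214.5  14. ] 67.4 -163.4
top major3 [489.4 168.1  14. ] 67.4 -102.8
top tip [424.3 242.3  29. ] 80.5 173.9
{'axis': np.float64(-5.1), 'rim0': np.float64(-1.4), 'rider': np.float64(-126.7), 'knob': np.float64(175.6), 'mid': np.float64(-131.4), 'min1': np.float64(-121.3), 'major2': np.float64(-162.5), 'major3': np.float64(-100.4), 'tip': np.float64(173.9)}
side axis [505. 232.  38.] 0.0 0.0
side rider [451.8 166.3  22. ] 84.6 -129.0
side knob [435.5 236.7  62. ] 69.7 176.1
side mid [458.6 181.8  14. ] 68.4 -132.8
side min1 [466.1 172.4  14. ] 71.2 -123.1
side major2 [440.4 212.9  14. ] 67.4 -163.5
side major3 [489.3 166.4  14. ] 67.5 -103.5
side tip [423.7 239.8  29. ] 81.7 174.5
{'axis': np.float64(-29.3), 'rider': np.float64(-126.3), 'knob': np.float64(177.6), 'mid': np.float64(-129.4), 'min1': np.float64(-119.8), 'major2': np.float64(-161.0), 'major3': np.float64(-100.2), 'tip': np.float64(175.7)}
```

Both cameras agree: axis (504.7, 232.9), lever at 175.5°, rider at -128.7°. The lever therefore has to swing +55.8°. I'll grip tangentially, so first I travel to a point above the grip.

Emit:
step_arm --motion '[{"translation":[30,-40,0],"turn":0},{"translation":[30,-40,0],"turn":0},{"translation":[30,-40,0],"turn":0},{"translation":[30,-40,0],"turn":0},{"translation":[30,-40,0],"turn":0}]'

```text
time_s: 1.32
position: [213.8, -257.4, 245.5]
orientation: [0.0, 0.994, 0.112, 0.0]
contact_force: [-0.0, -0.8, 0.2]
finger_gap: 85.2
grasp_force: 0.0
```

Emit:
step_arm --motion '[{"translation":[30,-40,0],"turn":0},{"translation":[30,-40,0],"turn":0},{"translation":[30,-40,0],"turn":0},{"translation":[30,-40,0],"turn":0},{"translation":[30,-40,0],"turn":0}]'

```text
time_s: 1.95
position: [315.3, -28.7, 245.7]
orientation: [0.0, 0.994, 0.113, 0.001]
contact_force: [0.3, -1.0, 0.2]
finger_gap: 85.2
grasp_force: 0.0
```

Emit:
step_arm --motion '[{"translation":[30,-40,0],"turn":0},{"translation":[30,-40,0],"turn":0},{"translation":[30,-40,0],"turn":0},{"translation":[30,-40,0],"turn":0},{"translation":[30,-40,0],"turn":0}]'

```text
time_s: 2.58
position: [429.8, 144.8, 246.9]
orientation: [-0.023, 0.989, 0.148, -0.004]
contact_force: [-0.5, -0.3, 0.5]
finger_gap: 85.0
grasp_force: 0.0
```

```bash
python3 -c "
from h import *
o=bot.get_obs();print(o['time_s'],o['q'],o['position'],o['orientation'])"
```

```text
2.575 [ 0.2953318   0.14798626 -0.10741744  1.31577098  0.04633601  3.14061613] [429.78345675 144.76876191 246.87773559] [-0.02288775  0.98878044  0.14756881 -0.00358429]
```

Joint 6 reached its limit, so I'll turn negative, which brings it back to mid-range.

Emit:
step_arm --motion '[{"translation":[0,0,0],"turn":-0.18},{"translation":[0,0,0],"turn":-0.18},{"translation":[0,0,0],"turn":-0.18},{"translation":[0,0,0],"turn":-0.18},{"translation":[0,0,0],"turn":-0.18}]'

```text
time_s: 3.2
position: [429.2, 143.6, 246.9]
orientation: [-0.022, 0.825, 0.565, 0.007]
contact_force: [-0.2, -0.4, 0.3]
finger_gap: 85.7
grasp_force: 0.0
```

Emit:
step_arm --motion '[{"translation":[0,0,0],"turn":-0.18},{"translation":[0,0,0],"turn":-0.18},{"translation":[0,0,0],"turn":-0.18},{"translation":[0,0,0],"turn":-0.18},{"translation":[0,0,0],"turn":-0.18}]'

```text
time_s: 3.82
position: [429.1, 143.6, 246.9]
orientation: [-0.017, 0.497, 0.867, 0.016]
contact_force: [0.4, 0.3, -0.3]
finger_gap: 85.2
grasp_force: 0.0
```

Emit:
step_arm --motion '[{"translation":[0,0,0],"turn":-0.18},{"translation":[0,0,0],"turn":-0.18},{"translation":[0,0,0],"turn":-0.18},{"translation":[0,0,0],"turn":-0.18},{"translation":[0,0,0],"turn":-0.18}]'

```text
time_s: 4.45
position: [429.1, 143.6, 246.9]
orientation: [-0.008, 0.07, 0.997, 0.021]
contact_force: [-0.5, -0.1, -0.3]
finger_gap: 85.5
grasp_force: 0.0
```

```bash
cat >> h.py <<'E'
from scipy.spatial.transform import Rotation as Ro
def st(goal=None):
    o=bot.get_obs(); R=Ro.from_quat(o["orientation"],scalar_first=True).as_matrix(); p=np.array(o["position"])
    print(round(o["time_s"],2),"q",np.round(o["q"],2),"pos",p.round(1),"psi",np.degrees(np.arctan2(R[1,0],R[0,0])).round(1),"tilt",R[:,2].round(3))
    if goal is not None: print("tool shift",(R.T@(np.array(goal)-p)).round(1))
    return o,R
E
python3 -c "
from h import *
st([434.9,238.4,130])"
```

```text
4.45 q [ 0.29  0.15 -0.11  1.32  0.05  0.43] pos [429.1 143.6 246.9] psi 171.9 tilt [-0.014  0.044 -0.999]
tool shift [  5.3  89.8 120.9]
```

Emit:
step_arm --motion '[{"translation":[1,22.5,30],"turn":0},{"translation":[1,22.5,30],"turn":0},{"translation":[1,22.5,30],"turn":0},{"translation":[2,22.5,30],"turn":-0.06},{"translation":[0,0,0],"turn":0}]'

```text
time_s: 5.08
position: [434.0, 238.8, 128.6]
orientation: [-0.01, 0.043, 0.999, 0.02]
contact_force: [-0.5, -0.5, 0.5]
finger_gap: 85.1
grasp_force: 0.0
```

```bash
python3 -c "
from h import *
st([434.9,238.4,50])
p=bot.get_image('side'); cv2.imwrite('pics/s2.png',cv2.resize(p['frame'][150:330,170:380,::-1],None,fx=3,fy=3))"
```

```text
5.08 q [ 0.48  0.31 -0.22  1.04  0.05  0.56] pos [434.  238.8 128.6] psi 175.1 tilt [-0.018  0.041 -0.999]
tool shift [-2.6 -3.4 78.4]
```

View pics/s2.png

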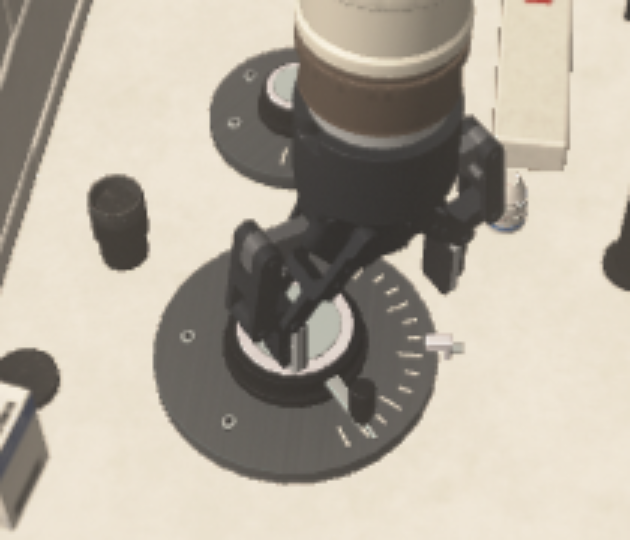

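The side view shows the open fingers straddling the grip at about (362,395) in the crop. The rider at (440,345) is clear. I'll descend and close.

Emit:
step_arm --motion '[{"translation":[-1,-1,20],"turn":0},{"translation":[-1,-1,20],"turn":0},{"translation":[0,-1,20],"turn":0},{"translation":[0,0,18],"turn":0},{"translation":[0,0,0],"turn":0}]'

```text
time_s: 5.75
position: [436.3, 237.8, 52.9]
orientation: [-0.008, 0.044, 0.999, 0.021]
contact_force: [0.1, -0.7, 0.6]
finger_gap: 85.3
grasp_force: 0.0
```

Emit:
step_arm --motion '[{"translation":[0,0,0],"turn":0},{"translation":[0,0,0],"turn":0},{"translation":[0,0,0],"turn":0},{"translation":[0,0,0],"turn":0},{"translation":[0,0,0],"turn":0}]' --gripper 10 --force 25

```text
time_s: 6.38
position: [436.6, 238.8, 53.1]
orientation: [-0.008, 0.043, 0.999, 0.022]
contact_force: [-1.5, 0.4, 3.6]
finger_gap: 13.9
grasp_force: 24.4
```

```bash
python3 -c "
from h import *
o,R=st()
print(o['contact_force'],o['finger_gap'],o['grasp_force'],(o['position']-5*R[:,2]).round(1))"
```

```text
6.38 q [ 0.47  0.4  -0.31  0.85  0.04  0.56] pos [436.6 238.8  53.1] psi 175.0 tilt [-0.013  0.044 -0.999]
[-1.5207443   0.42136341  3.60366681] 13.916952731537707 24.37149329460226 [436.6 238.6  58.1]
```

The grip is held at 13.9 mm opening. Now I swing the first half of the arc.

Emit:
step_arm --motion '[{"translation":[-0.33,-6.7,-0.2],"turn":-0.098},{"translation":[-0.33,-6.7,-0.2],"turn":-0.098},{"translation":[-0.33,-6.7,-0.2],"turn":-0.098},{"translation":[-0.33,-6.7,-0.2],"turn":-0.098},{"translation":[-0.33,-6.7,-0.2],"turn":-0.098}]'

```text
time_s: 7.0
position: [441.8, 205.8, 53.0]
orientation: [-0.002, -0.202, 0.979, 0.023]
contact_force: [-1.7, -1.1, 7.5]
finger_gap: 14.3
grasp_force: 25.3
```

```bash
cat >> h.py <<'E'
def arc():
    o,R=st(); g=np.array(o["position"])-5*R[:,2]; d=g[:2]-[504.7,232.9]
    print("grip",g.round(1),"r",np.hypot(*d).round(1),"ang",np.degrees(np.arctan2(d[1],d[0])).round(1),"F",np.round(o["contact_force"],1),round(o["finger_gap"],1))
    G=np.array([504.7+68.5*np.cos(np.radians(-128.7)),232.9+68.5*np.sin(np.radians(-128.7)),g[2]])
    print("remaining tool shift",(R.T@(G-g)).round(1))
E
python3 -c "
from h import *
arc()"
```

```text
7.0 q [ 0.41  0.39 -0.34  0.84  0.05  0.  ] pos [441.8 205.8  53. ] psi -156.7 tilt [-0.013  0.044 -0.999]
grip [441.9 205.6  58. ] r 68.5 ang -156.5 F [-1.7 -1.1  7.5] 14.3
remaining tool shift [ -8.  -31.9  -1.4]
```

Emit:
step_arm --motion '[{"translation":[-0.33,-6.6,-0.3],"turn":-0.097},{"translation":[-0.33,-6.6,-0.3],"turn":-0.097},{"translation":[-0.33,-6.6,-0.3],"turn":-0.097},{"translation":[-0.33,-6.6,-0.3],"turn":-0.097},{"translation":[-0.33,-6.6,-0.3],"turn":-0.097}]'

```text
time_s: 7.62
position: [461.9, 179.3, 53.1]
orientation: [0.004, -0.431, 0.902, 0.022]
contact_force: [-1.2, -0.4, 5.7]
finger_gap: 14.0
grasp_force: 24.3
```

Emit:
step_arm --motion '[{"translation":[0,0,0],"turn":0},{"translation":[0,0,0],"turn":0}]'

```text
time_s: 7.88
position: [462.3, 179.1, 53.1]
orientation: [0.004, -0.429, 0.903, 0.022]
contact_force: [-0.4, -2.7, 6.0]
finger_gap: 14.3
grasp_force: 24.3
```

```bash
python3 -c "
from h import *
arc()"
```

```text
7.88 q [ 0.34  0.4  -0.31  0.85  0.04 -0.54] pos [462.3 179.1  53.1] psi -129.2 tilt [-0.012  0.042 -0.999]
grip [462.4 178.9  58.1] r 68.7 ang -128.1 F [-0.4 -2.7  6. ] 14.3
remaining tool shift [-0.1  0.7  0. ]
```

The grip is at about -128°. Release it, lift straight up and look.

Emit:
step_arm --motion '[{"translation":[0,0,0],"turn":0},{"translation":[0,0,0],"turn":0},{"translation":[0,0,0],"turn":0},{"translation":[0,0,0],"turn":0}]' --gripper 50

```text
time_s: 8.38
position: [461.2, 179.8, 52.1]
orientation: [0.003, -0.429, 0.903, 0.023]
contact_force: [-0.8, -0.9, 0.3]
finger_gap: 50.0
grasp_force: 0.0
```

Emit:
step_arm --motion '[{"translation":[0,0,-25],"turn":0},{"translation":[0,0,-40],"turn":0},{"translation":[0,0,-50],"turn":0},{"translation":[0,0,-40],"turn":0},{"translation":[0,0,0],"turn":0}]'

```text
time_s: 9.0
position: [465.8, 173.7, 210.8]
orientation: [0.007, -0.429, 0.903, 0.022]
contact_force: [0.2, -0.8, -0.1]
finger_gap: 50.4
grasp_force: 0.0
```

```bash
python3 -c "
from h import *
arc()
out=[]
for n,(u,v,w,h) in dict(top=(185,168,92,92),side=(216,224,112,92)).items():
    p=bot.get_image(n); np.savez(n+'2.npz',**{k:p[k] for k in('frame','range_z','K','k1','rvec','tvec')})
    im=cv2.resize(p['frame'][v:v+h,u:u+w,::-1],None,fx=6,fy=6,interpolation=cv2.INTER_CUBIC); cv2.imwrite('pics/'+n+'3.png',im)
"
```

```text
9.0 q [ 0.33  0.25 -0.08  1.24  0.05 -0.56] pos [465.8 173.7 210.8] psi -129.2 tilt [-0.006  0.046 -0.999]
grip [465.8 173.5 215.8] r 71.0 ang -123.2 F [ 0.2 -0.8 -0.1] 50.4
remaining tool shift [-2.1  6.8  0.3]
```

View pics/side3.png

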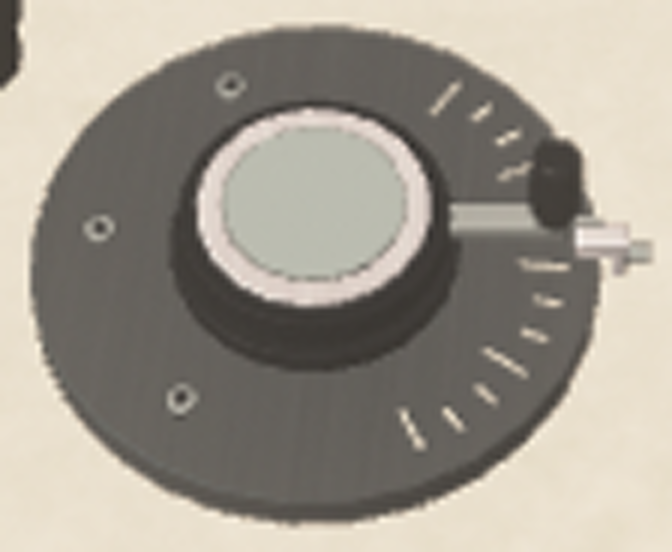

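In the side crop the lever lies over the rider, with the grip top at about (557,150) and the rider unmoved at (601,238). I'll clear the arm for the top view.

Emit:
step_arm --motion '[{"translation":[40,0,0],"turn":0},{"translation":[40,0,0],"turn":0},{"translation":[40,0,0],"turn":0},{"translation":[40,0,0],"turn":0},{"translation":[40,0,0],"turn":0}]'

```text
time_s: 9.72
position: [335.0, 17.2, 200.2]
orientation: [0.001, -0.43, 0.903, 0.023]
contact_force: [-0.5, -0.3, 0.3]
finger_gap: 50.0
grasp_force: 0.0
```

```bash
python3 -c "
from h import *
u,v,w,h=185,168,92,92
p=bot.get_image('top'); np.savez('top2.npz',**{k:p[k] for k in('frame','range_z','K','k1','rvec','tvec')})
cv2.imwrite('pics/top4.png',cv2.resize(p['frame'][v:v+h,u:u+w,::-1],None,fx=6,fy=6,interpolation=cv2.INTER_CUBIC))
off=dict(top=(185,168),side=(216,224))
for n in off:
  p=np.load(n+'2.npz')
  for a in (-131,-128.7,-126):
    c,s=np.cos(np.radians(a)),np.sin(np.radians(a))
    uv=proj(p,[[504.7+r*c,232.9+r*s,z] for r,z in((70,62),(85,29),(50,29),(85,22))])
    print(n,a,((uv-off[n]+.5)*6-.5).round(0).tolist())
"
```

```text
top -131 [[434.0, 412.0], [472.0, 450.0], [391.0, 377.0], [473.0, 451.0]]
top -128.7 [[440.0, 405.0], [479.0, 442.0], [395.0, 372.0], [480.0, 443.0]]
top -126 [[447.0, 397.0], [487.0, 432.0], [400.0, 366.0], [487.0, 433.0]]
side -131 [[556.0, 168.0], [602.0, 235.0], [483.0, 231.0], [601.0, 249.0]]
side -128.7 [[556.0, 160.0], [602.0, 226.0], [483.0, 225.0], [601.0, 239.0]]
side -126 [[555.0, 151.0], [601.0, 214.0], [483.0, 218.0], [600.0, 228.0]]
```

View pics/top4.png

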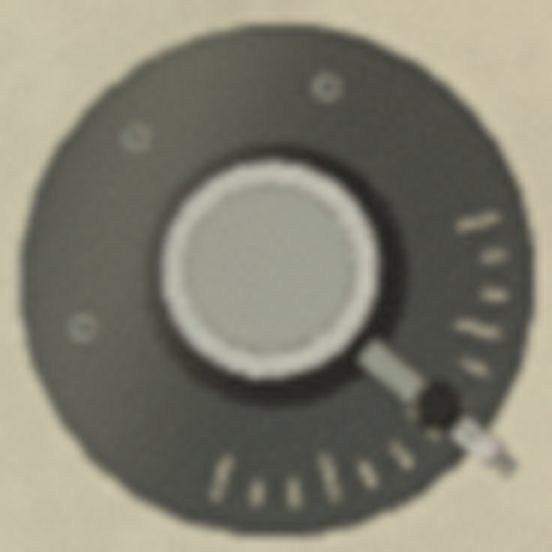

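The top crop shows the grip at (439,404), in line with the rider. The side view hints at 1–2° past it, so I'll check with brightness profiles over angle.

```bash
cat > prof.py <<'E'
from h import *
def prof(n,A,r0,r1,z,a0,a1,ax,A0=None):
    p=np.load(n+'.npz'); g=lambda q:np.load(q+'.npz')['frame'].astype(np.float32).mean(2)
    D=g(n) if A is None else np.abs(g(n)-g(A))
    an=np.arange(a0,a1,.25); rs=np.linspace(r0,r1,12)
    X=[[ax[0]+r*np.cos(np.radians(a)),ax[1]+r*np.sin(np.radians(a)),z] for a in an for r in rs]
    uv=proj(p,X).astype(np.float32).reshape(len(an),len(rs),2)
    s=cv2.remap(D,uv[...,0],uv[...,1],cv2.INTER_LINEAR).mean(1)
    b=np.minimum(np.linspace(s[0],s[-1],len(s)),s); w=np.clip(s-s.min()-.5*(s.max()-s.min()),0,None)
    return (w*an).sum()/w.sum(), [an[w>0].min(),an[w>0].max()]
E
python3 - <<'E'
from prof import *
for n,ax in(("top",(504.3,233.7)),("side",(505,232))):
    # rider in the picture before, lever afterwards
    print(n,"rider",prof(n,None,78,88,22,-140,-117,ax))
    for z in(28,29,31): print(" lever after z",z,prof(n+"2",n,48,58,z,-140,-117,ax)," before",prof(n,n+"2",48,58,z,162,188,ax))
E
```

```text
top rider (np.float64(-128.33855987523333), [np.float64(-131.0), np.float64(-125.75)])
 lever after z 28 (np.float64(-128.46955937711456), [np.float64(-132.75), np.float64(-124.0)])  before (np.float64(173.3648826954894), [np.float64(169.0), np.float64(177.75)])
 lever after z 29 (np.float64(-128.49617614624648), [np.float64(-133.0), np.float64(-124.0)])  before (np.float64(173.47570105175072), [np.float64(169.0), np.float64(178.0)])
 lever after z 31 (np.float64(-128.55744286215673), [np.float64(-133.0), np.float64(-124.25)])  before (np.float64(173.69797895330504), [np.float64(169.25), np.float64(178.0)])
side rider (np.float64(-128.6749327883831), [np.float64(-131.0), np.float64(-125.75)])
 lever after z 28 (np.float64(-125.72202869914148), [np.float64(-130.75), np.float64(-120.75)])  before (np.float64(173.63982951751686), [np.float64(170.75), np.float64(178.75)])
 lever after z 29 (np.float64(-126.45615685741997), [np.float64(-131.5), np.float64(-121.5)])  before (np.float64(173.41019470906704), [np.float64(170.25), np.float64(178.75)])
 lever after z 31 (np.float64(-127.92335230968459), [np.float64(-133.0), np.float64(-123.0)])  before (np.float64(172.95385420695553), [np.float64(169.5), np.float64(178.25)])
```

```bash
python3 - <<'E'
from prof import *
def cloud(n):
    p=np.load(n+'.npz'); rz=p['range_z']; V,U=np.nonzero(rz>0); k=(U>180)&(U<335)&(V>160)&(V<325); U,V=U[k],V[k]
    d=cv2.undistortPoints(np.stack([U,V],1).astype(float)[:,None],p['K'],np.array([float(p['k1']),0,0,0]))[:,0]
    Z=rz[V,U]; C=np.c_[d*Z[:,None],Z]; R,_=cv2.Rodrigues(p['rvec']); return (C-p['tvec'].ravel())@R
for n in("top","top2","side","side2"):
    P=cloud(n); r=np.hypot(P[:,0]-504.7,P[:,1]-232.9)
    h=P[(r<45)&(P[:,2]>36)&(P[:,2]<42)]; c=cv2.fitEllipse(cv2.convexHull(h[:,:2].astype(np.float32)))
    k=P[(r>58)&(r<82)&(P[:,2]>57)&(P[:,2]<66)]; m=k.mean(0)
    l=P[(r>45)&(r<60)&(P[:,2]>24)&(P[:,2]<36)]; lm=l.mean(0)
    f=lambda q:np.degrees(np.arctan2(*(q[:2]-np.array([504.7,232.9]))[::-1])).round(2)
    print(n,"head",np.round(c[0],1),np.round(c[1],1),"knob",len(k),m.round(1),f(m),"lever",len(l),lm.round(1),f(lm))
E
```

```text
top head [504.3 234.2] [76.2 76.9] knob 44 [434.8 240.2  61.7] 174.06 lever 39 [452.7 239.5  31.6] 172.73
top2 head [504.2 233.9] [75.1 78. ] knob 50 [460.6 179.8  61.4] -129.68 lever 35 [471.  193.1  31.7] -130.23
side head [503.8 233.2] [78.  79.8] knob 66 [433.5 240.1  62.5] 174.25 lever 36 [454.1 238.3  33. ] 173.86
side2 head [503.5 232.9] [79.  79.3] knob 59 [459.2 179.2  62.5] -130.28 lever 47 [471.  192.9  32.5] -130.06
```

The depth data puts the lever at about -129° and shows its top face at 32 mm, which brings the side profile to about -128.6°. The rider is at -128.5°, so they are aligned. Handing in.

```bash
python3 -c "
from plant import bot
print(bot.close_job())"
```

```text
the job is handed in; nothing more can be done
None
```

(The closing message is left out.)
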